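Level the bookstall's counter scale

ROBOT

A 6-joint arm with a two-finger parallel gripper is mounted at the origin on the work surface. World frame = base frame: x ahead of the robot, y to its left, z up, the work surface at z = 0. Lengths are in m, angles in degrees, forces in N, time in s.
With the tool pointing down it reaches from about 0.4 to 0.825 m from the base axis. Payload 7 kg.
Tool frame: the origin (TCP) lies on the centre line of the jaws, within the pads' length; the fingertips stand 14 mm ahead of it and the grasp point (between the pads) lies 5 mm behind it; z points along the fingers, y is the line along which they close (so a half turn about z gives the same grasp; the last joint's range is limited). The gripper opens to 88 mm and grips with 3 to 60 N. Pads are 19 mm wide; open, the fingers measure 130 mm over their backs; the gripper's body (78 mm by 193 mm) begins 47 mm behind the grasp point.
Start: joints at [91.278, 20.546, 0.682, 0, -70.136, -16.507], TCP at [0.177, 0.651, 0.241] pointing down, gripper open.
Joint ranges: [-176.03, 176.03], [-82.01, 121.73], [-58.28, 71.71], [-173.87, 95.51], [-174.79, -0.11], [-173.66, 173.66]. Speed limits (degrees/s): [136.94, 136.94, 172.46, 180, 180, 180].

INTERFACE

Orientations are given as [roll, pitch, yaw] about the fixed x, y, z axes, in that order (R = Rz(yaw) Ry(pitch) Rx(roll)).
In Python, from plant import r gives the robot as it stands.
- The arm moves only by the tool send_rows, never from a script. Its argument "steps" is a list of rows, each an object with "dp": the shift along the tool's x, y, z in mm, a list of three; "roll": the turn about the tool's z in rad; "jaw": the opening in per cent of the stroke, from 0 (shut) to 100 (fully open). In form: [{"dp": [tx, ty, tz], "roll": roll, "jaw": jaw}, ...]. A call has 1 to 5 rows; each row is the pose to reach, as a shift and turn from the pose commanded when the call began, along the tool's axes at that moment; what a row does not reach only later rows make up. A row lasts 1/8 s, in which the tool goes at most 62.5 mm and 10.7 degrees, less where a joint would pass 70% of its speed; a pose out of reach is approached as far as the arm can. A call with a gripper value outside its range is refused whole. The fingers move at their own pace and stop on an object; "newtons" is the grip in N (left out, the last holds). Time passes only in rows, so rows that repeat a pose let the fingers close. It gives the time, the measured TCP pose, the force, the opening and the grip force at its end, in the units of the state.
- r.get_state(): the state, without advancing time (a new reading comes with each control period).
- r.capture(name): name is "scene" or "top" or "wrist"; returns a dict with "image" (400x640x3 uint8, blue, green, red), "K" (3x3 intrinsics, pixels), "rvec" (rotation vector, rad) and "tvec" (3), from world to camera coordinates, as OpenCV has them. Camera axes: x right, y down, z forward; pixel columns grow to the right and rows downward; lengths in m; the calibration is good to about 2 mm. A picture is of the moment at which its call begins. There is no depth.
- r.close_job(): hands the job in; it is judged then, once.
The state is a dict: "time_s": time; "joints": joint angles; "qd": joint speeds; "joint_torque": joint torques, N m; "tcp_pos": TCP position; "eef_rot": TCP orientation; "contact_force": force on the tool from outside, world axes, zero at the start; "moment": the same for the moment, N m; "gripper_width": finger opening in m; "gripper_force": force on a finger pad.
Only numpy, scipy, OpenCV 4.12 (cv2) and the standard library are available. Lean on these libraries where they do the work, as an engineer would, in place of code of your own. Each camera call takes 0.05 s, during which the arm holds its last target. There are 200 camera calls.

TASK

Get the counter scale ready for weighing books: press on the flush cover plate in its near deck (it has no handle) and slide it open all the way, turn the knob underneath until the weighing plate is level, with its bubble centred between the two black rings, and then slide the cover fully shut again. Leave the things standing around the scale where they are.

Things in the scene. Friction and masses are not known exactly. Their poses are not given: they have to be found in the camera images.
- scale: counter scale of grey painted metal, 330 (x) by 300 (y) mm, fixed to the table; origin: centre of its underside; z up, +x away from the robot at yaw 0. Its near half (x -165 to -5 mm) is a deck with rims 60 mm above the table; the cover runs along y, flush between them. Its far half carries the weighing plate, its top 76 mm above the table when level
- well_floor (a point): middle of the floor of the knob's well under the shut cover, 18 mm above the table, in the -y half of the deck (scale x -85, y -70 mm); the well is 132 mm in x and 140 mm in y, open above when the cover is open. The +y half of the deck is solid, 52 mm high; the open cover parks over it. Axes as the scale's
- cover (a joint): how far the aluminium cover plate has slid towards the scale's +y, in m: 0 shut over the well, 0.136 fully open; a stop at both ends. It stays where it is left; about 1.5 N moves it
- cover_top (a point): centre of the cover plate's top face, 60 mm above the table, at scale x -85, y -70 mm when shut; it moves with the cover and has the scale's axes. The plate is 132 mm (x) by 140 mm (y), 6 mm thick, firm under finger pressure, flush with the rims, with seven fine dark ribs across its middle, only 0.6 mm high
- knob_grip (a point): point on the upright axis of the black knob, at the height to grip, 42 mm above the table, at scale x -85, y -73 mm. A disc 50 mm wide, its top 26 mm above the table, with an upright bar grip on it 48 mm long, 13 mm thick, up to 51 mm above the table. The point's x axis lies along the bar, z up; it turns with the knob, which is stiff (0.12 N m) and stays put
- plate (a joint): tilt of the weighing plate in rad: 0 level, negative when its free end (scale's -y) is low, as it is at the start. The knob drives it: each radian that the knob is turned clockwise, seen from above, adds 0.05 rad; the knob has room on both sides of level
- plate_mid (a point): centre of the weighing plate's top face, a steel plate 150 mm (x) by 276 mm (y), hinged along its end at the scale's +y, 130 mm from this point; axes as the scale's when level
- bubble_mid (a point): middle of the pale bubble, 20 mm long, in the spirit vial on the near edge of the weighing plate; it runs along y, 25 mm towards the scale's +y per 0.1 rad that the plate's -y end is low
- vial_mid (a point): middle of the spirit vial, halfway between its two black rings, 28 mm apart inside: the bubble is here when the plate is level
- mug: white mug 85 mm high, a bystander; origin at the centre of its underside, z up
- pocket_book: pocket book 105 x 150 x 22 mm lying flat, a bystander; origin at the centre of its underside
- paperweight: brass paperweight 60 mm wide, 46 mm high, a bystander; origin at the centre of its underside
- tape_roll: roll of brown tape, 90 mm wide, 24 mm high, lying flat, a bystander; origin at the centre of its underside
- seal_stone: upright marble seal 24 x 24 x 62 mm, a bystander; origin at the centre of its underside, z up
- paste_jar: glass jar 60 mm wide, 62 mm high, with a steel cap, a bystander; origin at the centre of its underside, z up

How it is judged:
By the outcome, as a careful person would: the job done as asked, in the order asked, and still so for the second after the job is handed in, with the robot touching nothing.
It also fails if it takes over 72 s, if anything falls off the work surface, if the arm or the gripper's body presses on something with over 40 N, if the wrist force passes 120 N, or if a joint passes its speed limit or range.

## Working session

There is one attempt and no reset: what is moved stays moved. The work goes in short steps, Python scripts to look and compute and a tool call to move; the robot and the scene stay as the last step left them, time stands still between calls to the robot, and variables do not carry over. Pictures are saved under pics/ and viewed, at most 10 in all, crops included, and the job is handed in when it is done.

Besides the shell and the picture viewer there is one more tool, called after "Request:" as a command line: name --argument value ..., lists and objects as JSON in quotes. send_rows: Moves the arm, as the interface text tells. Its arguments: {"type":"object","properties":{"steps":{"type":"array","items":{"type":"object","properties":{"dp":{"type":"array","items":{"type":"number"}},"roll":{"type":"number"},"jaw":{"type":"number"}}}},"newtons":{"type":"number"}},"required":["steps"]}

```bash
mkdir -p pics; ls
python3 - <<'E'
from plant import r
import cv2
for n in ("scene","top"):
    c=r.capture(n); cv2.imwrite(f"pics/{n}0.png",c["image"]); print(n,c["K"].tolist(),c["rvec"],c["tvec"])
s=r.get_state(); print(s)
E
```

```text
pics
scene [[372.7972686584172, 0.0, 315.84330888991394], [0.0, 372.7972686584172, 198.3627057236058], [0.0, 0.0, 1.0]] [ 0.8315351   2.54938086 -1.0805932 ] [ 0.46736022 -0.17899526  1.20843801]
top [[444.07168518491915, 0.0, 324.465931845679], [0.0, 444.07168518491915, 204.64016379666842], [0.0, 0.0, 1.0]] [ 2.16107586 -2.20684338  0.10661597] [0.0065435  0.5906804  1.20335567]
{'time_s': 0.1, 'joints': array([ 9.12772088e+01,  2.05858851e+01,  6.42171732e-01, -1.83844209e-02,
       -7.01365473e+01, -1.65059399e+01]), 'qd': array([ 0.06298012, -0.1333373 ,  0.14238325, -0.03548766, -0.16174813,
        0.06165199]), 'joint_torque': array([-4.83817421e-04, -5.84166133e+01,  2.93753117e+01,  7.01544374e+00,
        1.02117399e-02, -4.45425917e-05]), 'tcp_pos': array([0.17722566, 0.65090733, 0.23975457]), 'eef_rot': array([ 1.79918136e+02, -6.23378843e-03, -1.52349854e+01]), 'contact_force': array([-1.07248685,  0.09568783,  0.38048735]), 'moment': array([0.02523577, 0.00942548, 0.03789785]), 'gripper_force': 0.0, 'gripper_width': 0.08786039225354635}
```

View pics/scene0.png

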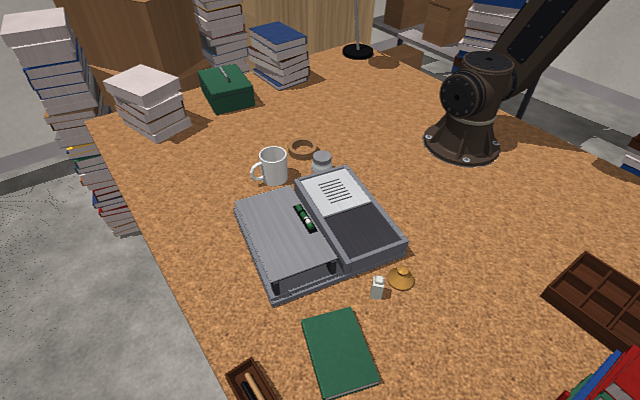

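View pics/top0.png

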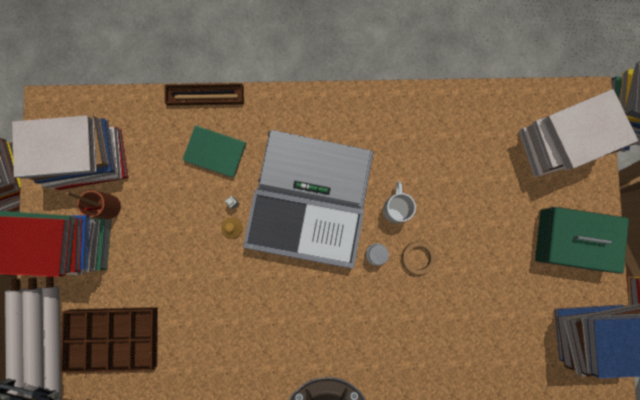

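The scene view shows the scale, with its light cover around (340,190) and the open dark half of the deck around (367,232). In the top view the cover is centred near (330,233) and the vial near (312,187). Next I'll segment the cover in both views and triangulate it.

```bash
cat > h.py <<'E'
import numpy as np, cv2
from plant import r
def cam(n):
    c=r.capture(n); R=cv2.Rodrigues(np.array(c["rvec"]))[0]; return c["image"],np.array(c["K"]),R,np.array(c["tvec"]).ravel()
def onplane(C,uv,z):
    _,K,R,t=C; uv=np.atleast_2d(uv).astype(float)
    d=(np.linalg.inv(K)@np.c_[uv,np.ones(len(uv))].T).T@R; o=-R.T@t
    return o+d*((z-o[2])/d[:,2])[:,None]
def proj(C,X):
    _,K,R,t=C; p=(K@(R@np.atleast_2d(X).T+t[:,None])).T; return p[:,:2]/p[:,2:]
def tri(Cs,uvs):
    P=[C[1]@np.c_[C[2],C[3]] for C in Cs]
    X=cv2.triangulatePoints(P[0],P[1],np.float64(uvs[0]).reshape(-1,2).T,np.float64(uvs[1]).reshape(-1,2).T); return (X[:3]/X[3]).T
def blob(mask,seed):
    n,l,s,c=cv2.connectedComponentsWithStats(mask.astype(np.uint8)); m=(l==l[seed[1],seed[0]]).astype(np.uint8)
    k=max(cv2.findContours(m,0,1)[0],key=cv2.contourArea); h=cv2.convexHull(k)
    q=cv2.approxPolyN(h,4,ensure_convex=True).reshape(-1,2) if hasattr(cv2,'approxPolyN') else cv2.boxPoints(cv2.minAreaRect(h))
    return q,cv2.contourArea(h)
E
python3 - <<'E'
from h import *
Cs=[cam("top"),cam("scene")]; qs=[]
for C,seed,th in((Cs[0],(306,235),0),(Cs[1],(325,205),0)):
    g=cv2.cvtColor(C[0],cv2.COLOR_BGR2GRAY).astype(int); v=g[seed[1],seed[0]]
    q,a=blob((g>v-35)&(C[0].max(2).astype(int)-C[0].min(2)<25),seed); print(v,a,q.tolist()); qs.append(q)
    print(onplane(C,q,.06).round(4).tolist(), onplane(C,q.mean(0),.06).round(4))
E
python3 - <<'E'
import cv2
a=cv2.imread('pics/top0.png')[115:285,220:390]; b=cv2.imread('pics/scene0.png')[155:315,225:415]
cv2.imwrite('pics/z.png',cv2.hconcat([cv2.resize(a,(400,400),interpolation=2),cv2.resize(b,(400,400),interpolation=2)]))
E
```

```text
182 2539.5 [[357, 213], [349, 262], [297, 252], [307, 204]]
[[0.5634, -0.0922, 0.06], [0.4333, -0.0673, 0.06], [0.4628, 0.0704, 0.06], [0.5904, 0.0415, 0.06]] [[ 0.5122 -0.0118  0.06  ]]
208 1906.0 [[371, 201], [323, 216], [300, 181], [345, 168]]
[[0.4632, 0.0718, 0.06], [0.5906, 0.0427, 0.06], [0.5634, -0.0934, 0.06], [0.4333, -0.0657, 0.06]] [[ 0.5146 -0.0082  0.06  ]]
```

View pics/z.png

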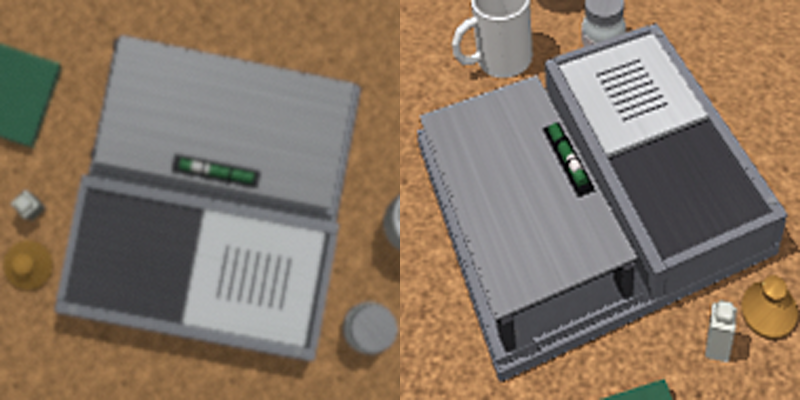

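The cover corners from both views agree at z = 0.06. That puts the cover centre at about (0.513, -0.012) with a scale yaw of about -12°. Next I'll fly above it.

```bash
cat >> h.py <<'E'
from scipy.spatial.transform import Rotation as Ro
def plan(p,yaw):
    s=r.get_state(); T=Ro.from_euler('xyz',s["eef_rot"],degrees=True)
    dp=T.inv().apply(np.array(p)-s["tcp_pos"])*1000
    print("t",round(s["time_s"],2),"tcp",s["tcp_pos"].round(4),s["eef_rot"].round(1),"F",s["contact_force"].round(1),"q6",s["joints"][5].round(0),"dp",dp.round(1),"roll",round(float(np.radians(s["eef_rot"][2]-yaw)),3))
E
python3 -c "
from h import *
plan((.513,-.012,.2),-12)"
```

```text
t 0.2 tcp [0.1773 0.651  0.24  ] [179.9  -0.  -15.2] F [-0.4  0.8 -0.7] q6 -17.0 dp [498.1 551.5  40.6] roll -0.056
```

Request:
send_rows --steps '[{"dp": [40, 44, 0], "roll": -0.056, "jaw": 0}, {"dp": [80, 88, 0], "roll": -0.056, "jaw": 0}, {"dp": [120, 132, 0], "roll": -0.056, "jaw": 0}, {"dp": [160, 176, 0], "roll": -0.056, "jaw": 0}, {"dp": [200, 220, 0], "roll": -0.056, "jaw": 0}]'

```text
time_s: 0.82
tcp_pos: [0.313, 0.3846, 0.2406]
eef_rot: [-180.0, -0.0, -12.0]
contact_force: [0.3, 0.2, 0.3]
gripper_width: 0.0433
gripper_force: 0.0
```

```bash
python3 -c "
from h import *
plan((.513,-.012,.2),-12)"
```

```text
t 0.82 tcp [0.313  0.3846 0.2406] [-180.   -0.  -12.] F [0.3 0.2 0.3] q6 4.0 dp [278.  346.4  40.6] roll 0.0
```

Request:
send_rows --steps '[{"dp": [36, 45, 0], "roll": 0, "jaw": 0}, {"dp": [72, 90, 0], "roll": 0, "jaw": 0}, {"dp": [108, 135, 0], "roll": 0, "jaw": 0}, {"dp": [144, 180, 0], "roll": 0, "jaw": 0}, {"dp": [180, 225, 0], "roll": 0, "jaw": 0}]'

```text
time_s: 1.45
tcp_pos: [0.4422, 0.1272, 0.2409]
eef_rot: [-180.0, -0.0, -12.0]
contact_force: [1.0, 1.1, 0.2]
gripper_width: 0.0007
gripper_force: 0.0
```

Request:
send_rows --steps '[{"dp": [36, 45, 0], "roll": 0, "jaw": 0}, {"dp": [72, 90, 0], "roll": 0, "jaw": 0}, {"dp": [96, 120, 20], "roll": 0, "jaw": 0}, {"dp": [98, 121, 20], "roll": 0, "jaw": 0}, {"dp": [98, 121, 20], "roll": 0, "jaw": 0}]'

```text
time_s: 2.08
tcp_pos: [0.5123, -0.01, 0.2205]
eef_rot: [180.0, 0.0, -12.1]
contact_force: [-0.1, -0.1, -0.1]
gripper_width: 0.0005
gripper_force: 0.0
```

Run:
```python
from h import *
C=cam("wrist"); cv2.imwrite("pics/w1.png",C[0]); plan((.513,-.012,.09),-12)
np.savez("w1.npz",K=C[1],R=C[2],t=C[3]); print(C[1][0,0],-C[2].T@C[3])
print(proj(C,[[.513,-.012,.06]]))
```

```text
t 2.12 tcp [ 0.5124 -0.0094  0.2209] [-180.   -0.  -12.] F [-0.7  0.2 -0.2] q6 57.0 dp [  1.1   2.4 130.9] roll -0.0
343.58364000016957 [ 0.57907188 -0.02338781  0.3658617 ]
[[320.47261909 185.55324072]]
```

View pics/w1.png

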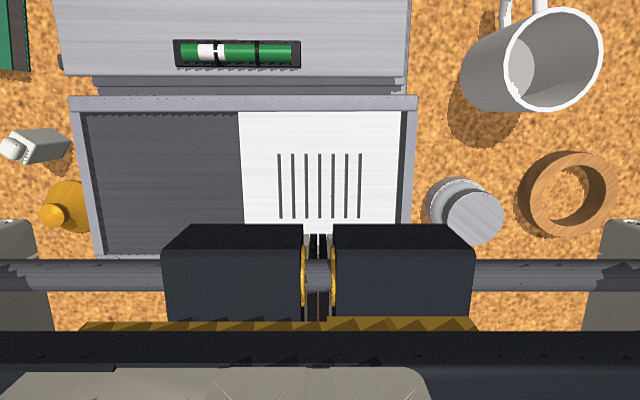

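The wrist view is square to the scale. The cover's far edge runs from (238,112) to (402,112), and the bubble is at about (212,51) with the rings at about x=213 and 257. That puts it roughly 19 mm off, so the knob needs about 1.5 rad clockwise. Next I'll descend to just above the cover.

Request:
send_rows --steps '[{"dp": [1, 2, 60], "roll": 0, "jaw": 0}, {"dp": [1, 2, 115], "roll": 0, "jaw": 0}, {"dp": [1, 2, 140], "roll": 0, "jaw": 0}, {"dp": [1, 2, 142], "roll": 0, "jaw": 0}, {"dp": [1, 2, 142], "roll": 0, "jaw": 0}]'

```text
time_s: 2.75
tcp_pos: [0.5138, -0.0111, 0.0799]
eef_rot: [-180.0, -0.1, -11.9]
contact_force: [0.6, 0.1, 0.7]
gripper_width: 0.0007
gripper_force: 0.0
```

Run:
```python
from h import *
d=np.load("w1.npz"); C=(None,d["K"],d["R"],d["t"])
print(onplane(C,[[238,112],[402,112]],.06).round(4)); plan((.513,-.012,.073),-12)
```

```text
[[ 0.5914  0.0441  0.06  ]
 [ 0.5617 -0.0942  0.06  ]]
t 2.75 tcp [ 0.5138 -0.0111  0.0799] [-1.80e+02 -1.00e-01 -1.19e+01] F [0.6 0.1 0.7] q6 57.0 dp [-0.6  1.1  6.9] roll 0.001
```

Yaw and position agree, with the far edge giving a yaw of -12.1°. Next I'll press gently.

Request:
send_rows --steps '[{"dp": [0, 0, 3], "roll": 0, "jaw": 0}, {"dp": [0, 0, 5], "roll": 0, "jaw": 0}, {"dp": [0, 0, 6], "roll": 0, "jaw": 0}, {"dp": [0, 0, 7], "roll": 0, "jaw": 0}, {"dp": [0, 0, 7], "roll": 0, "jaw": 0}]'

```text
time_s: 3.38
tcp_pos: [0.5136, -0.0118, 0.0741]
eef_rot: [-180.0, -0.1, -12.0]
contact_force: [-8.4, 2.7, 24.5]
gripper_width: 0.0005
gripper_force: 11.9
```

Request:
send_rows --steps '[{"dp": [0, 0, -0.4], "roll": 0, "jaw": 0}, {"dp": [0, -5, -0.4], "roll": 0, "jaw": 0}, {"dp": [0, -12, -0.4], "roll": 0, "jaw": 0}, {"dp": [0, -20, -0.4], "roll": 0, "jaw": 0}, {"dp": [0, -30, -0.4], "roll": 0, "jaw": 0}]'

```text
time_s: 4.0
tcp_pos: [0.5196, 0.0173, 0.0741]
eef_rot: [-180.0, -0.1, -12.0]
contact_force: [-5.9, -0.1, 19.1]
gripper_width: 0.0006
gripper_force: 9.5
```

Run:
```python
from h import *
C=cam("wrist"); cv2.imwrite("pics/w2.png",C[0]); plan((.5128+.136*.208,-.012+.136*.978,.073),-12)
```

```text
t 4.05 tcp [0.5199 0.0182 0.0741] [-1.8e+02 -1.0e-01 -1.2e+01] F [-7.7  2.7 20.7] q6 54.0 dp [  -0.6 -105.     1.2] roll 0.0
```

View pics/w2.png

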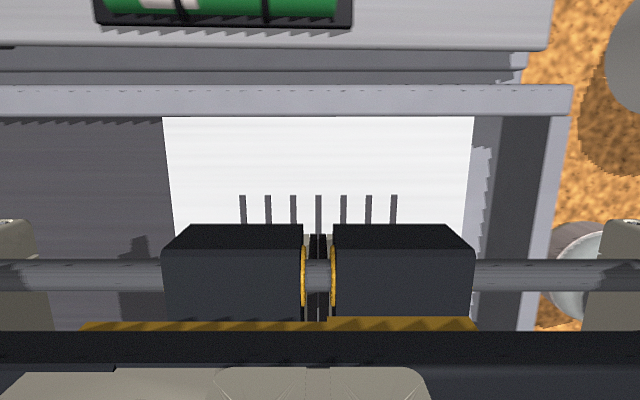

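The cover moves with the fingers; its right edge is at x≈473 and the well is showing. I'll keep going to the stop.

Request:
send_rows --steps '[{"dp": [0, -12, 0], "roll": 0, "jaw": 0}, {"dp": [0, -26, 0], "roll": 0, "jaw": 0}, {"dp": [0, -40, 0], "roll": 0, "jaw": 0}, {"dp": [0, -54, 0], "roll": 0, "jaw": 0}, {"dp": [0, -68, 0], "roll": 0, "jaw": 0}]'

```text
time_s: 4.68
tcp_pos: [0.5337, 0.0841, 0.0741]
eef_rot: [-180.0, -0.1, -12.0]
contact_force: [-7.5, -0.9, 17.8]
gripper_width: 0.0006
gripper_force: 9.1
```

Request:
send_rows --steps '[{"dp": [0, -14, 0], "roll": 0, "jaw": 0}, {"dp": [0, -26, 0], "roll": 0, "jaw": 0}, {"dp": [0, -34, 0], "roll": 0, "jaw": 0}, {"dp": [0, -38, 0], "roll": 0, "jaw": 0}, {"dp": [0, -40, 0], "roll": 0, "jaw": 0}]'

```text
time_s: 5.3
tcp_pos: [0.541, 0.1196, 0.0741]
eef_rot: [179.7, 0.0, -12.0]
contact_force: [-4.1, -18.0, 22.2]
gripper_width: 0.0006
gripper_force: 11.0
```

Run:
```python
from h import *
C=cam("wrist"); cv2.imwrite("pics/w3.png",C[0]); plan((.5128+.136*.208,-.012+.136*.978,.073),-12)
```

```text
t 5.35 tcp [0.5411 0.1197 0.0741] [179.7   0.  -12. ] F [ -4.8 -15.7  21.5] q6 45.0 dp [-0.3 -1.3  1.1] roll 0.0
```

The lateral force shows the stop has been reached. I'll lift and move back so the wrist camera can see the knob.

Request:
send_rows --steps '[{"dp": [0, 1, -20], "roll": 0, "jaw": 0}, {"dp": [-10, 10, -70], "roll": 0, "jaw": 0}, {"dp": [-35, 60, -90], "roll": 0, "jaw": 0}, {"dp": [-60, 110, -100], "roll": 0, "jaw": 40}, {"dp": [-60, 138, -100], "roll": 0, "jaw": 40}]'

```text
time_s: 5.98
tcp_pos: [0.4526, -0.0009, 0.1734]
eef_rot: [-179.9, -0.1, -12.0]
contact_force: [0.7, -0.1, 0.3]
gripper_width: 0.015
gripper_force: 0.0
```

Request:
send_rows --steps '[{"dp": [0, 0, 0], "roll": 0, "jaw": 40}]'

```text
time_s: 6.1
tcp_pos: [0.4536, -0.0009, 0.1728]
eef_rot: [-179.9, -0.1, -12.1]
contact_force: [-0.7, 0.9, -0.2]
gripper_width: 0.0248
gripper_force: 0.0
```

Run:
```python
from h import *
C=cam("wrist"); cv2.imwrite("pics/w4.png",C[0]); plan((.5122,-.015,.12),-12)
np.savez("w4.npz",K=C[1],R=C[2],t=C[3]); print(proj(C,[[.5122,-.015,.051]]))
```

```text
t 6.15 tcp [ 4.542e-01 -1.000e-04  1.726e-01] [-1.799e+02 -1.000e-01 -1.210e+01] F [-0.7  0.8 -0.2] q6 53.0 dp [59.7  2.5 52.7] roll -0.002
[[320.76202977 120.42598977]]
```

View pics/w4.png

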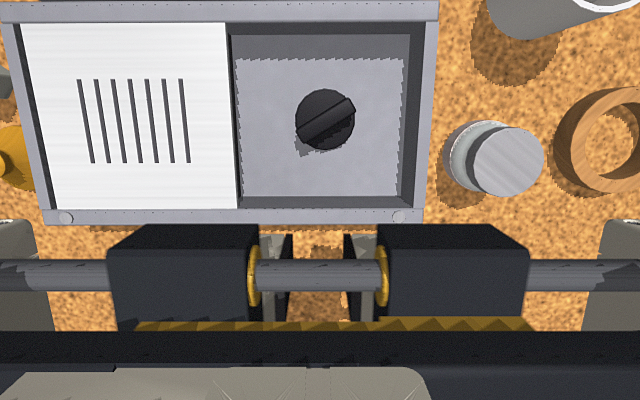

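The open well shows the knob centred near (326,119), with its bar running from (297,135) to (355,100), about 31° off tool y. I'll take a second, closer view.

Request:
send_rows --steps '[{"dp": [10, 3, 20], "roll": 0, "jaw": 40}, {"dp": [20, 3, 35], "roll": 0, "jaw": 40}, {"dp": [20, 3, 35], "roll": 0, "jaw": 40}, {"dp": [20, 3, 35], "roll": 0, "jaw": 40}]'

```text
time_s: 6.65
tcp_pos: [0.4733, -0.0064, 0.137]
eef_rot: [180.0, 0.0, -12.0]
contact_force: [-0.0, -0.8, -0.2]
gripper_width: 0.0353
gripper_force: 0.0
```

Run:
```python
from h import *
C=cam("wrist"); cv2.imwrite("pics/w5.png",C[0]); plan((.5122,-.015,.12),-12)
np.savez("w5.npz",K=C[1],R=C[2],t=C[3]); p=proj(C,[[.5122,-.015,.051]])[0].astype(int); print(p)
a=cv2.imread("pics/w4.png")[75:165,275:375]; u,v=p; print(u-60,v-55)
b=C[0][v-55:v+55,u-60:u+60]
f=lambda i:cv2.convertScaleAbs(cv2.resize(i,(400,int(400*i.shape[0]/i.shape[1])),interpolation=2),alpha=2)
A,B=f(a),f(b); h=max(len(A),len(B)); pad=lambda i:cv2.copyMakeBorder(i,0,h-len(i),0,0,0)
cv2.imwrite("pics/z5.png",cv2.hconcat([pad(A),pad(B)]))
```

```text
t 6.7 tcp [ 0.4733 -0.0064  0.1373] [180.  -0. -12.] F [ 0.1  1.5 -0.5] q6 55.0 dp [39.8  0.4 17.3] roll -0.0
[319 152]
259 97
```

View pics/z5.png

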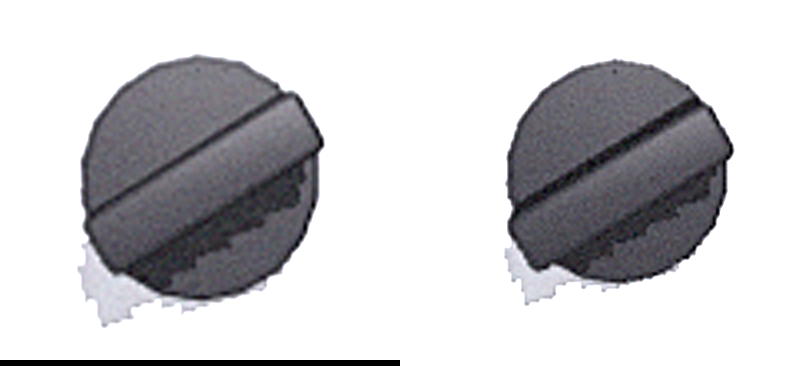

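Both crops show the bar clearly. Its top corners are at (295,93), (322,145), (122,272), (90,217) in the left crop, and at (698,98), (732,150), (545,268), (512,222) in the right one. I'll triangulate from these.

Run:
```python
from h import *
Cs=[(None,d["K"],d["R"],d["t"]) for d in map(np.load,("w4.npz","w5.npz"))]
a=np.array([[295,93],[322,145],[122,272],[90,217.]])/4+[275,75]
b=np.array([[298,98],[332,150],[145,268],[112,222.]])*.3+[259,97]
print(tri(Cs,[a.mean(0),b.mean(0)]).round(4))
for C,q in zip(Cs,(a,b)):
    P=onplane(C,q,.051); e=(P[0]+P[1]-P[2]-P[3])[:2]/2; print(P.mean(0).round(4),np.degrees(np.arctan2(e[1],e[0])).round(1),np.linalg.norm(e))
c=.5*(onplane(Cs[0],a,.051).mean(0)+onplane(Cs[1],b,.051).mean(0)); plan((c[0],c[1],.12),-12)
```

```text
[[ 0.5111 -0.0194  0.0471]]
[ 0.5111 -0.0193  0.051 ] -70.9 0.04470972240273564
[ 0.5115 -0.019   0.051 ] -69.0 0.04464917590953743
t 6.7 tcp [ 0.4733 -0.0064  0.1373] [180.  -0. -12.] F [ 0.1  1.5 -0.5] q6 55.0 dp [39.8  4.6 17.3] roll -0.0
```

Request:
send_rows --steps '[{"dp": [20, 2.5, 5], "roll": 0.18, "jaw": 40}, {"dp": [40, 4.5, 15], "roll": 0.36, "jaw": 40}, {"dp": [40, 4.5, 30], "roll": 0.54, "jaw": 40}, {"dp": [40, 4.5, 35], "roll": 0.72, "jaw": 40}, {"dp": [40, 4.5, 40], "roll": 0.9, "jaw": 40}]'

```text
time_s: 7.32
tcp_pos: [0.5115, -0.0192, 0.0973]
eef_rot: [-180.0, -0.0, -63.9]
contact_force: [0.1, -0.2, 0.8]
gripper_width: 0.035
gripper_force: 0.0
```

Request:
send_rows --steps '[{"dp": [0, 0, 0], "roll": 0.11, "jaw": 40}, {"dp": [0, 0, 0], "roll": 0.11, "jaw": 40}]'

```text
time_s: 7.58
tcp_pos: [0.5115, -0.0191, 0.0975]
eef_rot: [-180.0, -0.0, -69.8]
contact_force: [0.0, -0.4, 0.0]
gripper_width: 0.0349
gripper_force: 0.0
```

```bash
python3 -c "
from h import *
plan((.5113,-.0192,.044),-70)
C=cam('wrist'); cv2.imwrite('pics/w6.png',C[0])"
```

```text
t 7.58 tcp [ 0.5115 -0.0191  0.0975] [-180.    -0.   -69.8] F [ 0.  -0.4  0. ] q6 0.0 dp [ 0.   0.3 53.5] roll 0.003
```

View pics/w6.png

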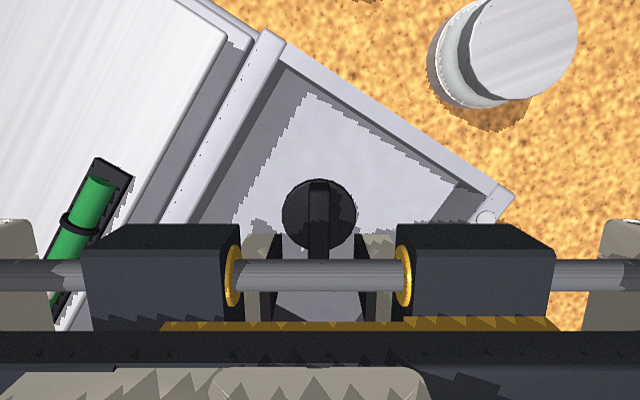

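The bar is centred between the fingers and aligned with them (bar at x≈319). I'll descend and grip.

Request:
send_rows --steps '[{"dp": [0, 0, 25], "roll": 0, "jaw": 40}, {"dp": [0, 0, 45], "roll": 0, "jaw": 40}, {"dp": [0, 0, 53], "roll": 0, "jaw": 40}, {"dp": [0, 0, 53], "roll": 0, "jaw": 10}, {"dp": [0, 0, 53], "roll": 0, "jaw": 5}]' --newtons 40

```text
time_s: 8.25
tcp_pos: [0.5119, -0.0192, 0.0447]
eef_rot: [-179.9, -0.0, -69.8]
contact_force: [-0.9, -0.6, -0.6]
gripper_width: 0.0206
gripper_force: 0.0
```

Request:
send_rows --steps '[{"dp": [0, 0, 0], "roll": 0, "jaw": 5}, {"dp": [0, 0, 0], "roll": 0, "jaw": 5}]'

```text
time_s: 8.5
tcp_pos: [0.5112, -0.0194, 0.0446]
eef_rot: [-180.0, -0.0, -69.9]
contact_force: [-2.8, -0.1, 6.0]
gripper_width: 0.0129
gripper_force: 40.0
```

Request:
send_rows --steps '[{"dp": [0, 0, 0], "roll": 0.14, "jaw": 5}, {"dp": [0, 0, 0], "roll": 0.28, "jaw": 5}, {"dp": [0, 0, 0], "roll": 0.42, "jaw": 5}, {"dp": [0, 0, 0], "roll": 0.56, "jaw": 5}, {"dp": [0, 0, 0], "roll": 0.7, "jaw": 5}]'

```text
time_s: 9.12
tcp_pos: [0.5111, -0.0194, 0.0446]
eef_rot: [180.0, -0.0, -110.2]
contact_force: [-4.2, 1.1, 7.5]
gripper_width: 0.0127
gripper_force: 40.0
```

Request:
send_rows --steps '[{"dp": [0, 0, 0], "roll": 0.14, "jaw": 5}, {"dp": [0, 0, 0], "roll": 0.28, "jaw": 5}, {"dp": [0, 0, 0], "roll": 0.42, "jaw": 5}, {"dp": [0, 0, 0], "roll": 0.56, "jaw": 5}, {"dp": [0, 0, 0], "roll": 0.6, "jaw": 5}]'

```text
time_s: 9.75
tcp_pos: [0.511, -0.0193, 0.0447]
eef_rot: [180.0, -0.0, -144.5]
contact_force: [-4.7, 0.9, 7.5]
gripper_width: 0.0128
gripper_force: 40.0
```

Run:
```python
from h import *
plan((.5113,-.0192,.044),-70)
for n in("scene","top"):
    C=cam(n); cv2.imwrite(f'pics/{n}7.png',C[0]); p=proj(C,[[.5883,.038,.076]])[0].astype(int); print(n,p)
    u,v=p; i=C[0][v-25:v+25,u-40:u+40]; cv2.imwrite(f'pics/{n}7z.png',cv2.resize(i,(400,250),interpolation=2))
cv2.imwrite('pics/z7.png',cv2.hconcat([cv2.imread(f'pics/{n}7z.png') for n in('scene','top')]))
```

```text
t 9.75 tcp [ 0.511  -0.0193  0.0447] [ 180.    -0.  -144.5] F [-4.7  0.9  7.5] q6 -74.0 dp [-0.4 -0.1  0.7] roll -1.3
scene [322 209]
top [308 204]
```

View pics/z7.png

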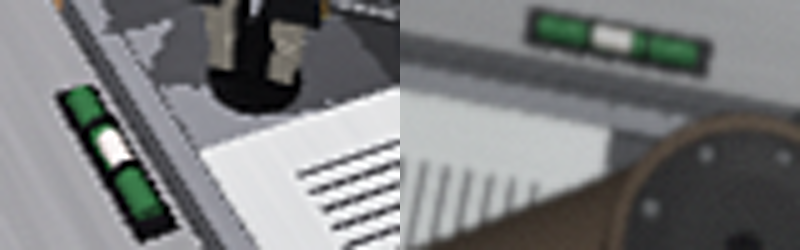

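The bubble now sits between the rings, slightly towards +y. I'll quantify it from the pixel profiles.

Run:
```python
from h import *
i=cv2.imread('pics/w1.png')[48:55,170:306].astype(int).mean(0)
print('w1',[(170+k,int(v[1]),int(v[2])) for k,v in enumerate(i) if 180<170+k<300][::2])
# rectify both fixed views onto the vial plane, scale-axes aligned, 0.5 mm px
y=np.radians(-12.1); ex=np.array([np.cos(y),np.sin(y),0]); ey=np.array([-np.sin(y),np.cos(y),0])
o=np.array([.5956,.0405,.074])
for n in('scene','top'):
    c=cam(n); ys=np.arange(60,-60.5,-1)/1000; xs=np.arange(-15,25,1)/1000
    G=np.array([[o+a*ex+b*ey for b in ys] for a in xs]).reshape(-1,3)
    m=proj(c,G).reshape(len(xs),len(ys),2).astype(np.float32); w=cv2.remap(c[0],m[...,0],m[...,1],cv2.INTER_CUBIC).astype(int)
    gr=w[...,1]-w[...,2]; row=gr.clip(0).sum(1).argmax(); p=w[row-1:row+2].mean(0)
    print(n,'x',xs[row]); print([(int(b*1000),int(q[1]),int(q[2])) for b,q in zip(ys,p) if abs(b)<.056][::2])
```

```text
w1 [(181, 151, 65), (183, 146, 63), (185, 144, 61), (187, 144, 62), (189, 144, 62), (191, 144, 62), (193, 145, 63), (195, 144, 59), (197, 167, 110), (199, 242, 248), (201, 239, 242), (203, 239, 242), (205, 241, 243), (207, 240, 243), (209, 240, 243), (211, 243, 246), (213, 187, 191), (215, 101, 101), (217, 189, 192), (219, 245, 247), (221, 243, 245), (223, 253, 255), (225, 157, 73), (227, 151, 69), (229, 152, 69), (231, 152, 69), (233, 153, 70), (235, 152, 67), (237, 153, 71), (239, 153, 69), (241, 155, 72), (243, 154, 70), (245, 155, 72), (247, 154, 72), (249, 156, 72), (251, 156, 73), (253, 165, 74), (255, 56, 58), (257, 53, 59), (259, 165, 75), (261, 158, 74), (263, 159, 76), (265, 159, 75), (267, 159, 75), (269, 158, 74), (271, 161, 77), (273, 159, 77), (275, 160, 77), (277, 161, 76), (279, 159, 78), (281, 161, 77), (283, 161, 77), (285, 161, 78), (287, 161, 77), (289, 164, 78), (291, 73, 57), (293, 65, 66), (295, 65, 67), (297, 66, 67), (299, 67, 69)]
scene x -0.002
[(55, 225, 224), (53, 225, 223), (51, 225, 225), (49, 227, 227), (47, 229, 229), (45, 226, 226), (43, 226, 225), (
[... 969 characters left out ...]
1, 187), (33, 192, 188), (31, 193, 190), (29, 194, 190), (27, 192, 189), (25, 192, 189), (23, 193, 190), (21, 193, 189), (19, 193, 189), (17, 194, 190), (15, 195, 191), (13, 193, 190), (11, 193, 190), (9, 194, 192), (7, 194, 191), (5, 195, 192), (3, 196, 193), (1, 195, 192), (-1, 193, 191), (-3, 193, 190), (-5, 183, 181), (-7, 159, 157), (-9, 116, 115), (-11, 82, 81), (-13, 69, 69), (-15, 71, 70), (-17, 71, 70), (-19, 72, 70), (-21, 71, 71), (-23, 72, 73), (-25, 74, 73), (-27, 72, 71), (-29, 68, 67), (-31, 64, 65), (-33, 61, 66), (-35, 65, 74), (-37, 71, 81), (-39, 71, 82), (-41, 71, 80), (-43, 65, 72), (-45, 55, 60), (-47, 48, 50), (-49, 47, 48), (-51, 47, 47), (-53, 48, 47), (-55, 55, 54)]
```

From w1 the initial offset is 18.3 mm, so the knob needs 1.464 rad in total. It has turned 1.304 so far, leaving 0.16 rad, which matches the small remaining offset.

Request:
send_rows --steps '[{"dp": [0, 0, 0], "roll": 0.08, "jaw": 5}, {"dp": [0, 0, 0], "roll": 0.16, "jaw": 5}, {"dp": [0, 0, 0], "roll": 0.16, "jaw": 5}]'

```text
time_s: 10.32
tcp_pos: [0.5109, -0.0193, 0.0446]
eef_rot: [180.0, -0.0, -153.6]
contact_force: [-4.6, 1.8, 7.9]
gripper_width: 0.0124
gripper_force: 39.9
```

Request:
send_rows --steps '[{"dp": [0, 0, 0], "roll": 0, "jaw": 40}, {"dp": [0, 0, 0], "roll": 0, "jaw": 40}, {"dp": [0, 0, 0], "roll": 0, "jaw": 40}, {"dp": [0, 0, -50], "roll": 0, "jaw": 40}, {"dp": [0, 0, -100], "roll": -0.18, "jaw": 40}]'

```text
time_s: 10.95
tcp_pos: [0.511, -0.0195, 0.1447]
eef_rot: [180.0, -0.1, -143.0]
contact_force: [1.3, 0.5, -0.6]
gripper_width: 0.035
gripper_force: 0.0
```

Request:
send_rows --steps '[{"dp": [0, 0, -40], "roll": -0.18, "jaw": 0}, {"dp": [0, 0, -70], "roll": -0.36, "jaw": 0}, {"dp": [0, 0, -75], "roll": -0.54, "jaw": 0}, {"dp": [0, 0, -75], "roll": -0.72, "jaw": 0}, {"dp": [0, 0, -75], "roll": -0.9, "jaw": 0}]'

```text
time_s: 11.58
tcp_pos: [0.5113, -0.0194, 0.2191]
eef_rot: [-180.0, 0.0, -91.3]
contact_force: [1.0, -0.2, 0.6]
gripper_width: 0.0002
gripper_force: 0.0
```

Request:
send_rows --steps '[{"dp": [0, 0, 0], "roll": -0.18, "jaw": 0}, {"dp": [0, 0, 0], "roll": -0.36, "jaw": 0}, {"dp": [0, 0, 0], "roll": -0.54, "jaw": 0}, {"dp": [0, 0, 0], "roll": -0.72, "jaw": 0}, {"dp": [0, 0, 0], "roll": -0.9, "jaw": 0}]'

```text
time_s: 12.2
tcp_pos: [0.5113, -0.0194, 0.2188]
eef_rot: [180.0, 0.0, -39.8]
contact_force: [-0.2, 0.4, 0.3]
gripper_width: 0.0004
gripper_force: 0.0
```

```bash
python3 -c "
from h import *
plan((.54,.115,.09),-12)"
```

```text
t 12.2 tcp [ 0.5113 -0.0194  0.2188] [180.    0.  -39.8] F [-0.2  0.4  0.3] q6 30.0 dp [ -63.9 -121.6  128.8] roll -0.484
```

Request:
send_rows --steps '[{"dp": [0, 0, 0], "roll": -0.18, "jaw": 0}, {"dp": [0, 0, 0], "roll": -0.36, "jaw": 0}, {"dp": [0, 0, 0], "roll": -0.484, "jaw": 0}, {"dp": [0, 0, 0], "roll": -0.484, "jaw": 0}]'

```text
time_s: 12.7
tcp_pos: [0.5113, -0.0194, 0.2188]
eef_rot: [180.0, 0.0, -12.4]
contact_force: [-0.1, 0.7, 0.5]
gripper_width: 0.0005
gripper_force: 0.0
```

Run:
```python
from h import *
C=cam('wrist'); cv2.imwrite('pics/w8.png',C[0]); plan((.54,.115,.09),-12)
```

```text
t 12.75 tcp [ 0.5113 -0.0194  0.2189] [-180.     0.   -12.5] F [ 1.6  0.  -0.1] q6 58.0 dp [  -1.2 -137.4  128.9] roll -0.009
```

View pics/w8.png

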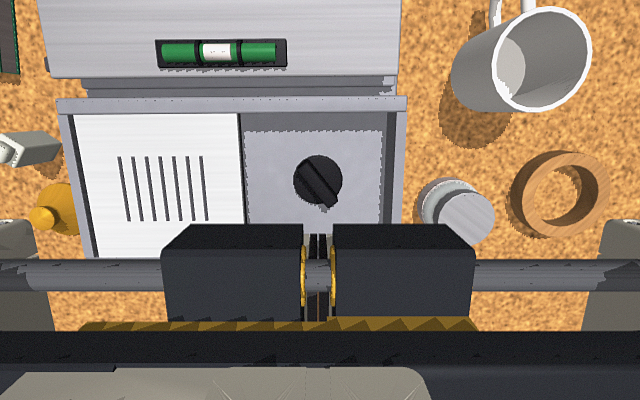

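The bubble is between the rings at about (216,50), with the rings at x≈198 and 239. I'll check the numbers.

Run:
```python
from h import *
i=cv2.imread('pics/w8.png')[47:53].astype(int).mean(0)
print([(k,int(i[k][1]),int(i[k][2])) for k in range(192,246)])
```

```text
[(192, 147, 54), (193, 152, 58), (194, 55, 47), (195, 39, 44), (196, 45, 47), (197, 47, 51), (198, 3, 12), (199, 103, 39), (200, 147, 54), (201, 139, 46), (202, 142, 60), (203, 252, 255), (204, 248, 253), (205, 244, 247), (206, 244, 246), (207, 245, 246), (208, 245, 246), (209, 246, 247), (210, 239, 242), (211, 227, 230), (212, 245, 246), (213, 237, 239), (214, 234, 237), (215, 246, 247), (216, 246, 247), (217, 245, 246), (218, 245, 246), (219, 246, 246), (220, 246, 247), (221, 244, 244), (222, 232, 234), (223, 241, 242), (224, 236, 238), (225, 246, 247), (226, 246, 247), (227, 247, 247), (228, 253, 254), (229, 231, 242), (230, 119, 107), (231, 153, 63), (232, 157, 69), (233, 147, 61), (234, 150, 61), (235, 161, 64), (236, 85, 57), (237, 48, 53), (238, 51, 55), (239, 54, 57), (240, 10, 23), (241, 137, 54), (242, 153, 62), (243, 151, 64), (244, 150, 64), (245, 150, 63)]
```

The residual is about 1 mm towards +y, and part of that may be parallax. A quick look from straight above the vial will settle it.

Request:
send_rows --steps '[{"dp": [20, -40, 20], "roll": 0, "jaw": 0}, {"dp": [45, -77, 50], "roll": 0, "jaw": 0}, {"dp": [45, -77, 60], "roll": 0, "jaw": 0}, {"dp": [45, -77, 60], "roll": 0, "jaw": 0}]'

```text
time_s: 13.25
tcp_pos: [0.571, 0.0459, 0.1578]
eef_rot: [179.9, 0.1, -12.5]
contact_force: [0.1, -0.3, 0.8]
gripper_width: 0.0007
gripper_force: 0.0
```

Run:
```python
from h import *
C=cam('wrist'); i=C[0].astype(int); plan((.5111,-.0194,.0975),-154)
g=((i[...,1]-i[...,2]>50)&(i[...,1]-i[...,0]>20)); ys,xs=np.nonzero(g[:215,150:500]); y0=int(np.median(ys)); print(y0,xs.min()+150,xs.max()+150)
for y in (y0-3,y0,y0+3):
    p=C[0][y-1:y+2].astype(int).mean(0); w=p.min(1)>170; d=p.max(1)<80
    e=lambda m:[(int(a[0]),int(a[-1])) for a in np.split(np.nonzero(m[150:500])[0]+150,np.nonzero(np.diff(np.nonzero(m[150:500])[0])>1)[0]+1) if len(a)]
    print(y,'white',e(w),'dark',e(d))
```

```text
t 13.3 tcp [0.5714 0.0458 0.1589] [180.    0.  -12.4] F [ 0.2 -0.4 -0.1] q6 53.0 dp [-44.8  76.6  61.5] roll 2.471
112 252 391
109 white [(150, 240), (304, 336), (402, 499)] dark [(242, 251), (294, 298), (392, 401)]
112 white [(150, 241), (304, 337), (402, 499)] dark [(242, 251), (294, 298), (346, 349), (392, 400)]
115 white [(150, 241), (304, 336), (402, 499)] dark [(242, 251), (294, 298), (345, 350), (392, 400)]
```

From straight above, the bubble still sits about 0.85 mm towards +y (bubble mid 320.2, ring mid 321.8, 1.65 px/mm). I'll re-grip for a 0.07 rad trim.

Request:
send_rows --steps '[{"dp": [-20, 34, 10], "roll": -0.17, "jaw": 40}, {"dp": [-45, 76.6, 20], "roll": -0.34, "jaw": 40}, {"dp": [-45, 76.6, 40], "roll": -0.51, "jaw": 40}, {"dp": [-45, 76.6, 61], "roll": -0.678, "jaw": 40}, {"dp": [-45, 76.6, 61], "roll": -0.678, "jaw": 40}]'

```text
time_s: 13.92
tcp_pos: [0.5106, -0.0197, 0.0982]
eef_rot: [-180.0, 0.0, 26.3]
contact_force: [-0.2, -0.8, 0.8]
gripper_width: 0.0346
gripper_force: 0.0
```

```bash
python3 -c "
from h import *
plan((.5111,-.0194,.0445),26.4); s=r.get_state(); print(s['gripper_width'])"
```

```text
t 13.93 tcp [ 0.5106 -0.0197  0.0982] [-180.     0.    26.3] F [-0.2 -0.8  0.8] q6 96.0 dp [ 0.6 -0.1 53.7] roll -0.001
0.03458221269620425
```

Request:
send_rows --steps '[{"dp": [0.5, 0, 25], "roll": 0, "jaw": 40}, {"dp": [0.5, 0, 45], "roll": 0, "jaw": 40}, {"dp": [0.5, 0, 53.5], "roll": 0, "jaw": 40}, {"dp": [0.5, 0, 53.5], "roll": 0, "jaw": 10}, {"dp": [0.5, 0, 53.5], "roll": 0, "jaw": 5}]'

```text
time_s: 14.55
tcp_pos: [0.5126, -0.0186, 0.0455]
eef_rot: [180.0, -0.1, 26.4]
contact_force: [-0.6, -0.2, 0.2]
gripper_width: 0.0207
gripper_force: 0.0
```

Request:
send_rows --steps '[{"dp": [0, 0, 0], "roll": 0, "jaw": 5}, {"dp": [0, 0, 0], "roll": 0, "jaw": 5}, {"dp": [0, 0, 0], "roll": 0.04, "jaw": 5}, {"dp": [0, 0, 0], "roll": 0.075, "jaw": 5}, {"dp": [0, 0, 0], "roll": 0.075, "jaw": 5}]'

```text
time_s: 15.18
tcp_pos: [0.5125, -0.0187, 0.0453]
eef_rot: [180.0, -0.1, 22.2]
contact_force: [-2.7, -0.6, 6.1]
gripper_width: 0.0126
gripper_force: 40.0
```

Request:
send_rows --steps '[{"dp": [0, 0, 0], "roll": 0, "jaw": 40}, {"dp": [0, 0, 0], "roll": 0, "jaw": 40}, {"dp": [0, 0, 0], "roll": 0, "jaw": 40}, {"dp": [0, 0, -50], "roll": 0, "jaw": 40}, {"dp": [0, 0, -112], "roll": 0.15, "jaw": 0}]'

```text
time_s: 15.8
tcp_pos: [0.5108, -0.019, 0.1565]
eef_rot: [180.0, 0.2, 13.4]
contact_force: [1.5, -0.3, -0.2]
gripper_width: 0.0294
gripper_force: 0.0
```

```bash
python3 -c "
from h import *
plan((.571,.0459,.158),-12.1)"
```

```text
t 15.8 tcp [ 0.5108 -0.019   0.1565] [180.    0.2  13.4] F [ 1.5 -0.3 -0.2] q6 84.0 dp [ 73.6 -49.2  -1.8] roll 0.446
```

Request:
send_rows --steps '[{"dp": [37, -25, -2], "roll": 0.17, "jaw": 0}, {"dp": [73.5, -49, -2], "roll": 0.34, "jaw": 0}, {"dp": [73.5, -49, -2], "roll": 0.446, "jaw": 0}, {"dp": [73.5, -49, -2], "roll": 0.446, "jaw": 0}, {"dp": [73.5, -49, -2], "roll": 0.446, "jaw": 0}]'

```text
time_s: 16.42
tcp_pos: [0.5714, 0.0459, 0.1583]
eef_rot: [180.0, 0.0, -11.8]
contact_force: [-1.2, -0.1, 0.3]
gripper_width: 0.0001
gripper_force: 0.0
```

Run:
```python
from h import *
C=cam('wrist'); plan((.5402,.1166,.0796),-12.1)
for y in (109,112,115):
    p=C[0][y-1:y+2].astype(int).mean(0); w=p.min(1)>170; d=p.max(1)<80
    e=lambda m:[(int(a[0]),int(a[-1])) for a in np.split(np.nonzero(m[150:500])[0]+150,np.nonzero(np.diff(np.nonzero(m[150:500])[0])>1)[0]+1) if len(a)]
    print(y,'white',e(w),'dark',e(d))
```

```text
t 16.48 tcp [0.5715 0.0458 0.1584] [180.    0.  -11.9] F [-0.1 -0.4  0.4] q6 54.0 dp [-45.2 -62.9  78.8] roll 0.004
109 white [(150, 242), (307, 339), (403, 499)] dark [(243, 252), (295, 299), (347, 351), (393, 402)]
112 white [(150, 242), (307, 339), (403, 499)] dark [(243, 252), (295, 299), (347, 347), (351, 351), (393, 402)]
115 white [(150, 242), (307, 339), (403, 499)] dark [(244, 252), (295, 299), (347, 351), (393, 401)]
```

The bubble is centred exactly, with bubble and ring mids both at 323. Now I'll shut the cover.

Request:
send_rows --steps '[{"dp": [-25, -40, 10], "roll": 0, "jaw": 0}, {"dp": [-45, -63, 35], "roll": 0, "jaw": 0}, {"dp": [-45, -63, 65], "roll": 0, "jaw": 0}, {"dp": [-45, -63, 78], "roll": 0, "jaw": 0}, {"dp": [-45, -63, 78], "roll": 0, "jaw": 0}]'

```text
time_s: 17.1
tcp_pos: [0.5406, 0.1165, 0.08]
eef_rot: [179.9, 0.1, -12.0]
contact_force: [0.4, -0.5, 0.4]
gripper_width: 0.0005
gripper_force: 0.0
```

Request:
send_rows --steps '[{"dp": [0, 0, 3], "roll": 0, "jaw": 0}, {"dp": [0, 0, 5], "roll": 0, "jaw": 0}, {"dp": [0, 0, 6], "roll": 0, "jaw": 0}, {"dp": [0, 0, 6.5], "roll": 0, "jaw": 0}, {"dp": [0, 0, 6.5], "roll": 0, "jaw": 0}]'

```text
time_s: 17.73
tcp_pos: [0.541, 0.1171, 0.0743]
eef_rot: [-180.0, -0.0, -12.0]
contact_force: [-0.8, -1.5, 4.2]
gripper_width: 0.0005
gripper_force: 1.7
```

Contact is light at 4 N, so I'll add about 0.6 mm and then slide towards -y.

Request:
send_rows --steps '[{"dp": [0, 0, 0.6], "roll": 0, "jaw": 0}, {"dp": [0, 5, 0.6], "roll": 0, "jaw": 0}, {"dp": [0, 15, 0.6], "roll": 0, "jaw": 0}, {"dp": [0, 28, 0.6], "roll": 0, "jaw": 0}, {"dp": [0, 42, 0.6], "roll": 0, "jaw": 0}]'

```text
time_s: 18.35
tcp_pos: [0.5325, 0.0764, 0.0743]
eef_rot: [-179.9, -0.1, -11.9]
contact_force: [-3.1, 1.3, 8.6]
gripper_width: 0.0004
gripper_force: 4.3
```

Request:
send_rows --steps '[{"dp": [0, 14, 0], "roll": 0, "jaw": 0}, {"dp": [0, 28, 0], "roll": 0, "jaw": 0}, {"dp": [0, 42, 0], "roll": 0, "jaw": 0}, {"dp": [0, 56, 0], "roll": 0, "jaw": 0}, {"dp": [0, 70, 0], "roll": 0, "jaw": 0}]'

```text
time_s: 18.98
tcp_pos: [0.518, 0.0076, 0.0743]
eef_rot: [-179.9, -0.1, -11.9]
contact_force: [-3.2, 3.2, 9.1]
gripper_width: 0.0005
gripper_force: 4.5
```

Request:
send_rows --steps '[{"dp": [0, 8, 0], "roll": 0, "jaw": 0}, {"dp": [0, 14, 0], "roll": 0, "jaw": 0}, {"dp": [0, 18, 0], "roll": 0, "jaw": 0}, {"dp": [0, 21, 0], "roll": 0, "jaw": 0}, {"dp": [0, 23, 0], "roll": 0, "jaw": 0}]'

```text
time_s: 19.6
tcp_pos: [0.5133, -0.0147, 0.0742]
eef_rot: [-180.0, -0.1, -11.9]
contact_force: [-1.9, 2.3, 9.1]
gripper_width: 0.0005
gripper_force: 4.7
```

Request:
send_rows --steps '[{"dp": [0, 1.5, 0], "roll": 0, "jaw": 0}, {"dp": [0, 3, 0], "roll": 0, "jaw": 0}, {"dp": [0, 4.5, 0], "roll": 0, "jaw": 0}, {"dp": [0, 4.5, 0], "roll": 0, "jaw": 0}]'

```text
time_s: 20.1
tcp_pos: [0.5133, -0.0186, 0.0743]
eef_rot: [-179.9, -0.2, -11.9]
contact_force: [-0.2, 4.0, 6.0]
gripper_width: 0.0004
gripper_force: 2.9
```

Request:
send_rows --steps '[{"dp": [0, 0, 0.6], "roll": 0, "jaw": 0}, {"dp": [0, 1.5, 0.6], "roll": 0, "jaw": 0}, {"dp": [0, 3, 0.6], "roll": 0, "jaw": 0}, {"dp": [0, 3, 0.6], "roll": 0, "jaw": 0}]'

```text
time_s: 20.6
tcp_pos: [0.5136, -0.0209, 0.0743]
eef_rot: [-179.8, -0.3, -11.9]
contact_force: [-0.0, 6.4, 9.4]
gripper_width: 0.0007
gripper_force: 4.5
```

Request:
send_rows --steps '[{"dp": [0, 1, -20], "roll": 0, "jaw": 0}, {"dp": [0, -5, -70], "roll": 0, "jaw": 0}, {"dp": [0, -10, -130], "roll": 0, "jaw": 0}, {"dp": [0, -10, -147], "roll": 0, "jaw": 0}, {"dp": [0, -10, -147], "roll": 0, "jaw": 0}]'

```text
time_s: 21.22
tcp_pos: [0.5141, -0.0121, 0.2213]
eef_rot: [-179.9, -0.2, -12.0]
contact_force: [0.6, 0.8, -1.2]
gripper_width: 0.0007
gripper_force: 0.0
```

Run:
```python
from h import *
C=cam("wrist"); cv2.imwrite("pics/w9.png",C[0]); plan((.513,-.012,.22),-12)
d=np.load("w1.npz"); C1=(cv2.imread("pics/w1.png"),d["K"],d["R"],d["t"])
y=np.radians(-12.1); ex=np.array([np.cos(y),np.sin(y),0]); ey=np.array([-np.sin(y),np.cos(y),0]); o=np.array([.513,-.012,.06])
for n,c in(("before",C1),("after",C)):   # profile along scale y at x=+55mm on deck plane
    for a in (.05,.058):
        ys=np.arange(95,-95,-.5)/1000; m=proj(c,[o+a*ex+b*ey for b in ys]).astype(np.float32)
        g=cv2.remap(cv2.cvtColor(c[0],6),m[:,0],m[:,1],1).ravel().astype(int); j=np.nonzero(abs(np.diff(g))>25)[0]
        print(n,a,[(ys[k]*1000,g[k],g[k+1]) for k in j])
    v=c[0][35:70].astype(int);
```

```text
t 21.27 tcp [ 0.5133 -0.0123  0.2198] [-180.   -0.  -12.] F [ 0.7 -0.7 -0.2] q6 58.0 dp [-0.3 -0.3 -0.2] roll 0.001
before 0.05 [(np.float64(72.0), np.int64(102), np.int64(205)), (np.float64(71.5), np.int64(205), np.int64(248)), (np.float64(-68.5), np.int64(255), np.int64(169)), (np.float64(-69.0), np.int64(169), np.int64(95)), (np.float64(-69.5), np.int64(95), np.int64(68)), (np.float64(-74.0), np.int64(72), np.int64(111)), (np.float64(-74.5), np.int64(111), np.int64(143)), (np.float64(-75.0), np.int64(143), np.int64(173))]
before 0.058 [(np.float64(72.5), np.int64(83), np.int64(137)), (np.float64(72.0), np.int64(137), np.int64(187)), (np.float64(71.5), np.int64(187), np.int64(233)), (np.float64(-68.0), np.int64(255), np.int64(224)), (np.float64(-68.5), np.int64(224), np.int64(184)), (np.float64(-69.0), np.int64(184), np.int64(109)), (np.float64(-69.5), np.int64(109), np.int64(69)), (np.float64(-74.0), np.int64(53), np.int64(108)), (np.float64(-74.5), np.int64(108), np.int64(172))]
after 0.05 [(np.float64(67.0), np.int64(111), np.int64(173)), (np.float64(66.5), np.int64(173), np.int64(251)), (np.float64(-73.0), np.int64(237), np.int64(201)), (np.float64(-73.5), np.int64(201), np.int64(145)), (np.float64(-74.0), np.int64(145), np.int64(76)), (np.float64(-74.5), np.int64(76), np.int64(128)), (np.float64(-75.0), np.int64(128), np.int64(170))]
after 0.058 [(np.float64(67.5), np.int64(68), np.int64(118)), (np.float64(67.0), np.int64(118), np.int64(216)), (np.float64(-73.0), np.int64(254), np.int64(190)), (np.float64(-73.5), np.int64(190), np.int64(107))]
```

The cover had started about 5 mm open. Now its edge is at -73.5 mm and the rim at -74.5 mm. One firmer push will make sure it is at the stop.

Request:
send_rows --steps '[{"dp": [0, 0, 60], "roll": 0, "jaw": 0}, {"dp": [0, 0, 115], "roll": 0, "jaw": 0}, {"dp": [0, 0, 138], "roll": 0, "jaw": 0}, {"dp": [0, 0, 141], "roll": 0, "jaw": 0}, {"dp": [0, 0, 141], "roll": 0, "jaw": 0}]'

```text
time_s: 21.9
tcp_pos: [0.5134, -0.0126, 0.0787]
eef_rot: [180.0, 0.0, -12.0]
contact_force: [-0.8, -0.2, 0.0]
gripper_width: 0.0003
gripper_force: 0.0
```

Request:
send_rows --steps '[{"dp": [0, 0, 3], "roll": 0, "jaw": 0}, {"dp": [0, 0, 5], "roll": 0, "jaw": 0}, {"dp": [0, 0, 6], "roll": 0, "jaw": 0}, {"dp": [0, 0, 6.3], "roll": 0, "jaw": 0}, {"dp": [0, 0, 6.3], "roll": 0, "jaw": 0}]'

```text
time_s: 22.52
tcp_pos: [0.5139, -0.0123, 0.0742]
eef_rot: [-180.0, -0.1, -11.9]
contact_force: [-4.1, 2.1, 13.5]
gripper_width: 0.0003
gripper_force: 6.9
```

Request:
send_rows --steps '[{"dp": [0, 0, 0.4], "roll": 0, "jaw": 0}, {"dp": [0, 1, 0.4], "roll": 0, "jaw": 0}, {"dp": [0, 2, 0.4], "roll": 0, "jaw": 0}, {"dp": [0, 3, 0.4], "roll": 0, "jaw": 0}, {"dp": [0, 3, 0.4], "roll": 0, "jaw": 0}]'

```text
time_s: 23.15
tcp_pos: [0.5144, -0.0137, 0.0742]
eef_rot: [-179.8, -0.2, -11.9]
contact_force: [-5.1, 10.5, 15.1]
gripper_width: 0.0006
gripper_force: 7.3
```

Request:
send_rows --steps '[{"dp": [0, 3, -20], "roll": 0, "jaw": 0}, {"dp": [0, 3, -70], "roll": 0, "jaw": 0}, {"dp": [0, 3, -130], "roll": 0, "jaw": 0}, {"dp": [0, 3, -147], "roll": 0, "jaw": 0}, {"dp": [0, 3, -147], "roll": 0, "jaw": 0}]'

```text
time_s: 23.78
tcp_pos: [0.5129, -0.0181, 0.2211]
eef_rot: [-179.9, -0.2, -12.0]
contact_force: [-0.1, -0.1, 0.1]
gripper_width: 0.0005
gripper_force: 0.0
```

Run:
```python
from h import *
c=cam("wrist"); plan((.513,-.012,.22),-12)
y=np.radians(-12.1); ex=np.array([np.cos(y),np.sin(y),0]); ey=np.array([-np.sin(y),np.cos(y),0]); o=np.array([.513,-.012,.06])
for a in (.05,.058):
    ys=np.arange(95,-95,-.5)/1000; m=proj(c,[o+a*ex+b*ey for b in ys]).astype(np.float32)
    g=cv2.remap(cv2.cvtColor(c[0],6),m[:,0],m[:,1],1).ravel().astype(int); j=np.nonzero(abs(np.diff(g))>25)[0]
    print(a,[(float(ys[k]*1000),int(g[k]),int(g[k+1])) for k in j])
v=c[0][30:75,120:330].astype(int); gr=v[...,1]-v[...,2]>50; y0=30+int(np.median(np.nonzero(gr)[0])); p=c[0][y0-1:y0+2].astype(int).mean(0)
print(y0,'white',[k for k in range(185,260) if p[k].min()>170],'dark',[k for k in range(185,290) if p[k].max()<80])
```

```text
t 23.82 tcp [ 0.5121 -0.0183  0.2195] [-1.799e+02 -1.000e-01 -1.200e+01] F [-1.  -0.2 -0.4] q6 58.0 dp [-0.4 -6.3 -0.5] roll 0.0
0.05 [(67.0, 122, 186), (66.5, 186, 254), (-73.5, 232, 150), (-74.0, 150, 97), (-74.5, 97, 143), (-75.0, 143, 169)]
0.058 [(67.5, 71, 128), (67.0, 128, 226), (-73.0, 255, 186), (-73.5, 186, 127)]
54 white [209, 210, 211, 212, 213, 214, 215, 216, 217, 218, 219, 220, 221, 222, 223, 224, 225, 226, 227, 228, 229, 230, 231, 232, 233, 234, 235] dark [199, 200, 201, 202, 203, 241, 242, 243, 244, 245, 279, 280, 281, 282, 283, 284, 285, 286, 287, 288, 289]
```

At 10.5 N lateral the cover did not move, so it is at the stop. The bubble is still centred (222 against a ring mid of 222), and the arm is clear. I'll hand in.

```bash
python3 -c "
from plant import r
print(r.close_job())"
```

```text
the job is handed in; nothing more can be done
None
```

The job is handed in: the cover was opened to its stop, the knob turned until the bubble was centred between the rings, and the cover slid shut against its stop, in about 24 s, with none of the things around the scale handled.

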